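# Line up culture plates on the imaging carrier and clamp the row

### The arm

A 7-joint arm with a two-finger parallel gripper is mounted at the origin on the work surface. World frame = base frame: x ahead of the robot, y to its left, z up, the work surface at z = 0. Lengths are in mm, angles in rad, forces in N, time in s.
With the tool pointing down it reaches from about 400 to 850 mm from the base axis. Payload 6.9 kg.
Tool frame: the origin (TCP) lies between the finger pads; the fingertips stand 25 mm ahead of it and the grasp point (between the pads) lies 6 mm ahead of it; z points along the fingers, y is the line along which they close (so a half turn about z gives the same grasp; the last joint's range is limited). The gripper opens to 85 mm and grips with 20 to 120 N. Pads are 22 mm wide; open, the fingers measure 114 mm over their backs; the gripper's body (76 mm by 85 mm) begins 54 mm behind the grasp point. The pads swing forward as they close: fully open they stand 13 mm farther back than shut.
Start: joints at [-1.119, 0.507, -0.238, 1.5, 0.126, 1.149, -0.155], TCP at [211.862, 587.985, 256.275] pointing down, gripper open.
Joint ranges: [-3.08, 3.08], [-0.24, 2.05], [-1.43, 1.35], [0, 2.5], [-1.52, 4.66], [0.17, 1.96], [-2.89, 2.89]. Speed limits (rad/s): [2.39, 2.39, 3.14, 3.14, 3.14, 3.14, 3.14].

### API

Orientations are given as a 3x3 rotation matrix whose columns are the frame's x, y, z axes.
In Python, from workcell import state, capture, camera_params, sign_off gives the robot as it stands.
- The arm moves only by the tool step_arm, never from a script. Its argument "steps" is text: rows parted by semicolons, each of 6 numbers parted by spaces: the shift along the tool's x, y, z scaled (see below), then the turn, a rotation vector about the tool's x, y, z scaled (see below). A call has 1 to 5 rows; each row shifts and turns the commanded pose from where the row before left it, along the tool's axes as they then stand; what a row does not reach is not made up. The controller multiplies each number of a shift by 25 mm and each number of a turn by 6 degrees. A row lasts 1/10 s, in which the tool goes at most 50 mm and 8.59 degrees, less where a joint would pass 70% of its speed; a pose out of reach is approached as far as the arm can. A call with a number of a shift or a turn outside -1 to 1 is refused whole. A call with a gripper value outside its range is refused whole. "hand" is the finger opening in mm, from 0 to 85.4, set as the call begins (left out, the last holds). The fingers move at their own pace and stop on an object; "force" is the grip in N (left out, the last holds). Time passes only in rows, so rows that do not move let the fingers close. It gives the time, the measured TCP pose, the force, the opening and the grip force at its end, in the units of the state.
- state(): the state, without advancing time (a new reading comes with each control period).
- capture(name): name is "side" or "top"; returns the picture (420x560x3 uint8, blue, green, red); there is no depth.
- camera_params(name): a dict with "intrinsics" (3x3 intrinsics, pixels), "D" ([k1, k2, p1, p2, k3] as OpenCV has them; the pictures are not rectified), "pose" (4x4, takes a point from camera to world coordinates). Camera axes: x right, y down, z forward; pixel columns grow to the right and rows downward; lengths in mm; the calibration is good to about 2 mm. A picture is of the moment at which its call begins. camera_params takes no time and is no camera call.
- sign_off(): hands the job in; it is judged then, once.
The state is a dict: "t": time; "q": joint angles; "qd": joint speeds; "joint_torque": joint torques, N m; "position": TCP position; "eef_rot": TCP orientation; "contact_force": force on the tool from outside, world axes, zero at the start; "torque": the same for the moment, N m; "grip_width": opening from 0.0 (shut) to 1.0 (fully open); "finger_force": force on a finger pad.
Only numpy, scipy, OpenCV 4.12 (cv2) and the standard library are available. Lean on these libraries where they do the work, as an engineer would, in place of code of your own. Each camera call takes 0.05 s, during which the arm holds its last target. There are 200 camera calls.

### The job

Nudge the three culture plates along the carrier board into one straight, gap-free row with their short ends flush against the back rail, keeping them flat on the board and never pushing roughly. Then slide the blue clamp along to close the row up against the sprung orange pad and press the pad about halfway in (7 to 9 mm of its 14 mm, about 6 N of spring), not jammed solid, so that the row stays clamped when you let go. Leave the bottle, the tip box and the beaker where they are.

Things in the scene. Friction and masses are not known exactly. Their poses are not given: they have to be found in the camera images.
- carrier: fixed loading carrier: dark board 300 mm (its x) by 560 mm (its y, -250 to +310), top face 10 mm above the table. Origin on the table, 10 mm under the board's top. +x points away from the robot (within 0.12 rad of world x). An aluminium back rail 22 mm high stands along its far side, near face in the plane carrier x = +120 mm, y -230 to +290
- rail_face (a point): point on the foot of the back rail's near face, at carrier (120, 30, 10) mm; axes as the carrier's
- stop_end (a point): fixed mark at carrier (56, -191, 10) mm, axes as the carrier's. Here is a grey block with an orange sprung pad facing +y, 80 mm along x, 21 mm high. The block, set by hand, does not move; the pad's face at rest lies 0 to 30 mm to +y of this mark, not reported: feel for it. Pressed to -y the pad yields up to 14 mm at 0.8 N per mm, then is solid
- clamp: blue steel clamp 100 mm (carrier x) by 24 mm (y) by 45 mm high on the board, sliding along carrier y only, 200 mm of travel; starts near the +y end, clamping face at y +210 to +225. Origin: foot of its clamping face, which looks to -y, at mid-length, carrier x = +45; the outer face to push is 24 mm to +y. Stiff: about 12 N to move, stays where left, holds against 12 N
- plate_a: lidded culture plate, flat block 128 mm (its x) by 86 mm (its y) by 22 mm high, about 100 g (slides at about 0.6 N), white with six pink wells on top and a red strip on one short (86 mm) end. Origin: centre of the underside. Starts on the board, its x within 0.25 rad of the carrier's x, clear of rail, clamp, stop and other plates. May end at any place in the row
- plate_b: lidded culture plate, flat block 128 mm (its x) by 86 mm (its y) by 22 mm high, about 100 g (slides at about 0.6 N), white with six pink wells on top and a green strip on one short (86 mm) end. Origin: centre of the underside. Starts on the board, its x within 0.25 rad of the carrier's x, clear of rail, clamp, stop and other plates. May end at any place in the row
- plate_c: lidded culture plate, flat block 128 mm (its x) by 86 mm (its y) by 22 mm high, about 100 g (slides at about 0.6 N), white with six pink wells on top and a yellow strip on one short (86 mm) end. Origin: centre of the underside. Starts on the board, its x within 0.25 rad of the carrier's x, clear of rail, clamp, stop and other plates. May end at any place in the row
- medium_bottle: bystander: amber bottle, 64 mm across, 130 mm high, standing loose on the table to the robot's left of the carrier; origin under its centre
- tip_box: bystander: blue box with clear lid, 87 by 122 by 68 mm high, loose on the table to the robot's right of the carrier; origin under its centre
- beaker: bystander: glass beaker, 68 mm across, 85 mm high, loose on the table to the robot's right of the carrier; origin under its centre

How it is judged:
By the outcome, as a careful person would: the job done as asked, in the order asked, and still so for the second after the job is handed in, with the robot touching nothing.
It also fails if it takes over 72 s, if anything falls off the work surface, if the arm or the gripper's body presses on something with over 40 N, if the wrist force passes 120 N, or if a joint passes its speed limit or range.

## Working session

There is one attempt and no reset: what is moved stays moved. The work goes in short steps, Python scripts to look and compute and a tool call to move; the robot and the scene stay as the last step left them, time stands still between calls to the robot, and variables do not carry over. Pictures are saved under pics/ and viewed, at most 10 in all, crops included, and the job is handed in when it is done.

Besides the shell and the picture viewer there is one more tool, called after "Call:" by a JSON object that holds its "op" and its "data". step_arm: Moves the arm, as the interface text tells. Its arguments: {"type":"object","properties":{"steps":{"type":"string"},"hand":{"type":"number"},"force":{"type":"number"}},"required":["steps"]}

```bash
mkdir -p pics; ls
python3 - <<'E'
from workcell import *
import cv2,numpy as np
s=state();print(s)
for n in("top","side"):
    cv2.imwrite(f"pics/{n}0.png",capture(n));p=camera_params(n);print(n,np.round(p["intrinsics"],1).tolist(),p["D"],np.round(p["pose"],3).tolist())
E
```

```text
pics
{'t': 0.0, 'q': array([-1.11950999,  0.50829568, -0.2374862 ,  1.50113415,  0.12570535,
        1.14889531, -0.15481577]), 'qd': array([ 7.36959461e-04, -1.93603748e-04, -9.55816031e-04, -2.21701490e-04,
       -1.79548522e-04,  9.23986412e-05, -4.51123556e-04]), 'joint_torque': array([-6.46953322e-04, -6.20606089e+01, -2.18678847e+00, -2.49651736e+01,
        1.26858603e-02,  1.20838091e-02,  2.73569634e-05]), 'position': array([211.77386994, 587.54144649, 255.45402618]), 'eef_rot': array([[-9.40799126e-01,  3.38964186e-01, -5.33745903e-04],
       [ 3.38964601e-01,  9.40797661e-01, -1.66162263e-03],
       [-6.10836662e-05, -1.74417408e-03, -9.99998477e-01]]), 'contact_force': array([-0.32083703,  0.08333475,  0.09298584]), 'torque': array([-0.03665821, -0.02061315, -0.04530039]), 'finger_force': 0.0, 'grip_width': 0.9987683421977294}
top [[514.0, 0.0, 291.3], [0.0, 514.0, 218.5], [0.0, 0.0, 1.0]] [-0.16626572  0.          0.          0.          0.        ] [[0.019, -0.987, 0.16, 344.513], [-1.0, -0.019, -0.0, 16.595], [0.004, -0.16, -0.987, 1431.605], [0.0, 0.0, 0.0, 1.0]]
side [[516.4, 0.0, 274.5], [0.0, 516.4, 204.8], [0.0, 0.0, 1.0]] [-0.17597016  0.          0.          0.          0.        ] [[0.863, -0.336, 0.378, 61.845], [-0.506, -0.603, 0.617, -841.972], [0.021, -0.723, -0.69, 1028.012], [0.0, 0.0, 0.0, 1.0]]
```

View pics/top0.png

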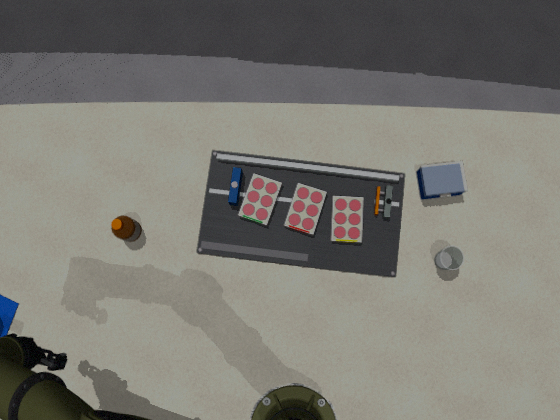

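View pics/side0.png

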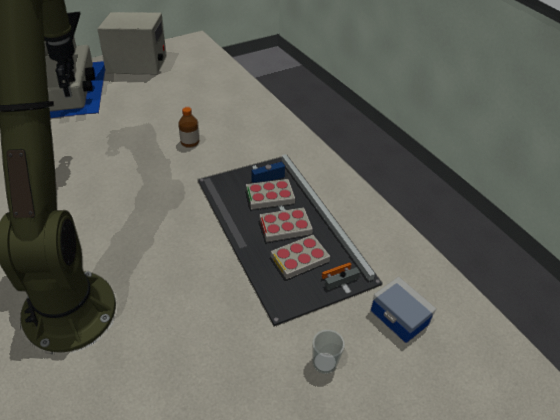

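```bash
cat > h.py <<'E'
import cv2,numpy as np
from workcell import *
def px2w(n,uv,z):
    p=camera_params(n);K=np.array(p["intrinsics"]);T=np.array(p["pose"])
    u=cv2.undistortPoints(np.float32(uv).reshape(-1,1,2),K,np.array(p["D"])).reshape(-1,2)
    d=np.c_[u,np.ones(len(u))]@T[:3,:3].T;o=T[:3,3]
    return (o+d*((z-o[2])/d[:,2])[:,None])[:,:2]
def masks(im):
    hsv=cv2.cvtColor(im,cv2.COLOR_BGR2HSV);H,S,V=cv2.split(hsv)
    return H,S,V
def rect(n,m,z):   # largest blob -> contour in world plane -> min area rect
    cs,_=cv2.findContours(m.astype(np.uint8),cv2.RETR_EXTERNAL,cv2.CHAIN_APPROX_NONE)
    cs=[c for c in cs if cv2.contourArea(c)>25]
    return [cv2.minAreaRect(np.float32(px2w(n,c.reshape(-1,2),z))) for c in sorted(cs,key=cv2.contourArea)[::-1]]
E
python3 - <<'E'
from h import *
im=cv2.imread("pics/top0.png");H,S,V=masks(im)
roi=np.zeros(V.shape,bool);roi[145:285,190:415]=1
board=(V<75)&roi
b=cv2.morphologyEx(board.astype(np.uint8),cv2.MORPH_CLOSE,np.ones((25,25)))
r=rect("top",b,10)[0];print("board",r,cv2.boxPoints(r).round(1).tolist())
blue=(H>100)&(H<125)&(S>120)&(V>40)&roi
for z in(45,):
  for r in rect("top",blue,z):print("clamp",r,cv2.boxPoints(r).round(1).tolist())
org=(H>8)&(H<22)&(S>150)&roi
for r in rect("top",org,31):print("pad",r,cv2.boxPoints(r).round(1).tolist())
pl=((V>130))&roi;pl[:185-15, :]=0
pink=((H>165)|(H<5))&(S>60)&(V>110)&roi
for r in rect("top",pink,32):print("well",np.round(r[0],1),np.round(r[1],1))
cv2.imwrite("pics/crop.png",cv2.resize(im[145:285,195:410],None,fx=3.6,fy=3.6,interpolation=cv2.INTER_CUBIC))
E
```

```text
board ((593.556640625, -14.120361328125), (558.29833984375, 299.132568359375), 84.06454467773438) [[415.8999938964844, -276.29998779296875], [713.5, -307.20001220703125], [771.2000122070312, 248.10000610351562], [473.70001220703125, 279.0]]
clamp ((661.744140625, 175.81793212890625), (23.998126983642578, 100.80303192138672), 83.88402557373047) [[610.4000244140625, 169.3000030517578], [710.5999755859375, 158.5], [713.0999755859375, 182.39999389648438], [612.9000244140625, 193.10000610351562]]
pad ((627.9909057617188, -222.87338256835938), (11.132734298706055, 83.27445983886719), 83.56291961669922) [[586.0, -223.6999969482422], [668.7000122070312, -233.10000610351562], [670.0, -222.0], [587.2000122070312, -212.6999969482422]]
well [ 535.5 -155.4] [31.1 29.7]
well [ 575.3 -157.5] [31.  27.8]
well [584.   99.1] [31.4 29.7]
well [559.7 -28.8] [30.  30.8]
well [644.4 -13.8] [29.8 30. ]
well [596.8 -39.5] [28.1 30.5]
well [621.1  87.1] [31.2 27.8]
well [ 615.4 -119.9] [28.3 30.7]
well [607.4  -3.3] [28.2 30.5]
well [ 536.9 -117.4] [27.8 30.4]
well [ 613.4 -158.9] [28.3 30.9]
well [570.6   8.5] [27.9 27.6]
well [633.8 -51.5] [28.5 27.8]
well [ 575.9 -118.6] [28.2 27.7]
well [658.3  74.2] [31.4 27.9]
well [633.2 123.7] [28.5 27.9]
well [670.5 110.9] [28.8 28. ]
well [596.2 136.4] [28.3 27.8]
```

View pics/crop.png

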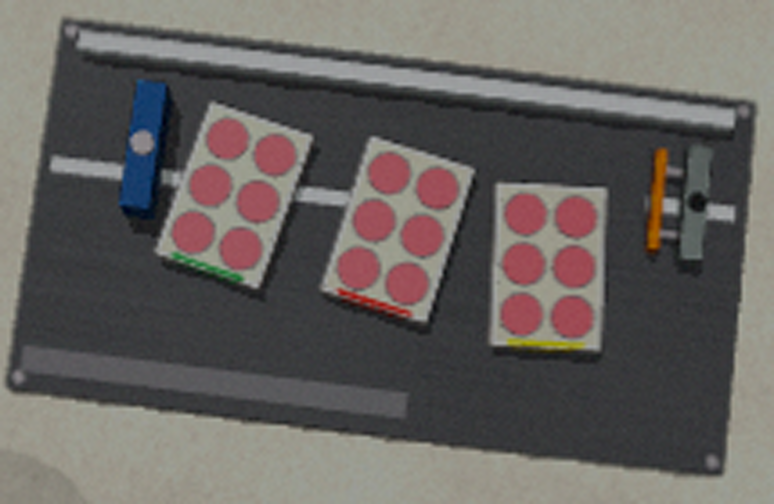

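Call:
{"op": "step_arm", "data": {"steps": "-1 -0.5 0 0 0 -0.77;-1 -0.5 0 0 0 -0.77;-1 -0.5 0 0 0 -0.78;-1 -0.5 0 0 0 0;-1 -0.5 0 0 0 0", "hand": 0, "force": 20}}

```text
t: 0.6
position: [322.3, 501.2, 255.9]
eef_rot: [[-0.995, 0.103, -0.0], [0.103, 0.995, -0.001], [0.0, -0.001, -1.0]]
contact_force: [-0.2, 1.2, -0.2]
grip_width: 0.143
finger_force: 0.0
```

Call:
{"op": "step_arm", "data": {"steps": "-1 -0.5 0 0 0 0;-1 -0.5 0 0 0 0;-1 -0.5 0 0 0 0;-1 -0.5 0 0 0 0;-1 -0.5 0 0 0 0"}}

```text
t: 1.1
position: [440.1, 426.3, 255.8]
eef_rot: [[-0.995, 0.103, -0.001], [0.103, 0.995, -0.001], [0.001, -0.001, -1.0]]
contact_force: [1.0, 0.9, -1.1]
grip_width: -0.001
finger_force: 0.0
```

```bash
cat >> h.py <<'E'
A=-0.105;XC=np.array([np.cos(A),np.sin(A)]);YC=np.array([-np.sin(A),np.cos(A)]);O=np.array([592.,-44.])
def c2w(x,y):return O+x*XC+y*YC
def w2c(p):p=np.asarray(p)[:2]-O;return np.array([p@XC,p@YC])
def st(n=1):
    s=state();R=s["eef_rot"];p=s["position"];f=s["contact_force"]
    print("t",round(s["t"],2),"carrier",w2c(p).round(1),"z",round(p[2],1),"yaw tool y vs yc deg",round(np.degrees(np.arctan2(R[1,1],R[0,1])-np.arctan2(YC[1],YC[0])),2),"tilt",R[:2,2].round(4),"Fc",np.round([f[:2]@XC,f[:2]@YC,f[2]],2),"w",round(s["grip_width"],3))
def to(x,y,z):
    s=state();R=s["eef_rot"];p=s["position"]
    print("units",(R.T@(np.r_[c2w(x,y),z]-p)/25).round(2))
E
python3 -c "
from h import *
st();to(-25,242,120)"
```

```text
t 1.1 carrier [-200.3  451.8] z 255.8 yaw tool y vs yc deg 0.12 tilt [-0.0007 -0.0007] Fc [ 0.85  1.03 -1.15] w -0.001
units [-7.   -8.4   5.44]
```

Call:
{"op": "step_arm", "data": {"steps": "-0.9 -1 0 0 0 0;-0.9 -1 0 0 0 0;-0.9 -1 0 0 0 0;-0.9 -1 0 0 0 0;-0.9 -1 0.2 0 0 0"}}

```text
t: 1.6
position: [539.2, 290.3, 251.4]
eef_rot: [[-0.995, 0.103, 0.0], [0.103, 0.995, 0.0], [-0.0, 0.0, -1.0]]
contact_force: [-0.3, 0.5, -0.3]
grip_width: -0.001
finger_force: 0.0
```

Call:
{"op": "step_arm", "data": {"steps": "-0.9 -1 1 0 0 0;-0.9 -1 1 0 0 0;-0.7 -1 1 0 0 0;0 -0.4 1 0 0 0;0 0 1 0 0 0"}}

```text
t: 2.1
position: [592.4, 197.0, 124.7]
eef_rot: [[-0.994, 0.107, -0.001], [0.107, 0.994, -0.002], [0.001, -0.002, -1.0]]
contact_force: [-0.0, 0.8, -0.5]
grip_width: -0.001
finger_force: 0.0
```

Call:
{"op": "step_arm", "data": {"steps": "0 0 1 0 0 0;0 0 1 0 0 0;0 0 0.8 0 0 0;0 0 0 0 0 0"}}

```text
t: 2.5
position: [589.9, 199.5, 53.1]
eef_rot: [[-0.995, 0.103, -0.006], [0.103, 0.995, -0.002], [0.005, -0.003, -1.0]]
contact_force: [-0.6, -0.3, -0.3]
grip_width: -0.002
finger_force: 0.0
```

```bash
python3 -c "
from h import *
st();to(-25,235,42)
im=capture('side');cv2.imwrite('pics/s1.png',cv2.resize(im[130:280,170:380],None,fx=3.5,fy=3.5))"
```

```text
t 2.5 carrier [-27.6 242. ] z 53.1 yaw tool y vs yc deg 0.13 tilt [-0.0056 -0.0021] Fc [-0.62 -0.34 -0.25] w -0.002
units [-0.11 -0.28  0.45]
```

View pics/s1.png

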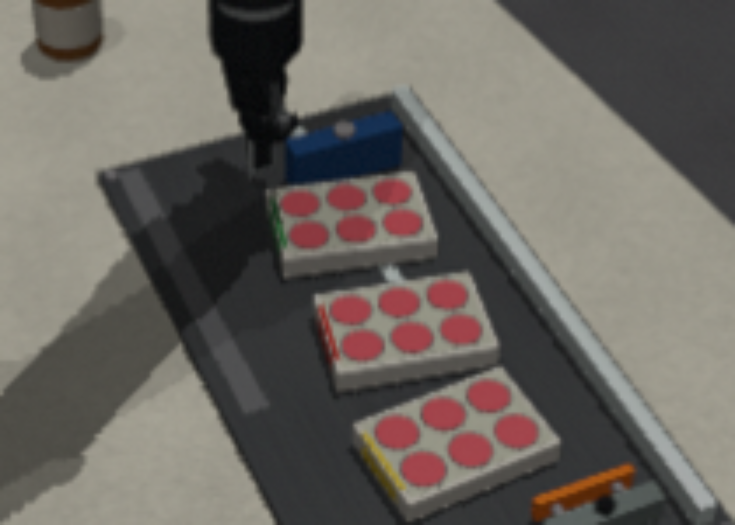

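The fingers stand just near-side of the clamp's near end, ahead of the green plate's near corner (crop px 260,165).

Call:
{"op": "step_arm", "data": {"steps": "0 0 0.2 0 0 0;0 0 0.15 0 0 0;0 0 0.1 0 0 0;0 0 0 0 0 0"}}

```text
t: 2.95
position: [591.9, 200.4, 45.2]
eef_rot: [[-0.995, 0.103, 0.0], [0.103, 0.995, 0.0], [-0.0, 0.0, -1.0]]
contact_force: [-0.4, 0.9, -0.1]
grip_width: 0.003
finger_force: 0.0
```

Call:
{"op": "step_arm", "data": {"steps": "0 -0.2 0 0 0 0;0 -0.2 0 0 0 0;0 -0.15 0 0 0 0;0 -0.15 0 0 0 0;0 -0.15 0 0 0 0"}}

```text
t: 3.45
position: [589.7, 178.8, 45.1]
eef_rot: [[-0.995, 0.103, 0.0], [0.103, 0.995, -0.0], [-0.0, 0.0, -1.0]]
contact_force: [0.0, 0.5, -0.1]
grip_width: 0.002
finger_force: 0.0
```

```bash
python3 -c "
from h import *
st()"
```

```text
t 3.45 carrier [-25.6 221.3] z 45.1 yaw tool y vs yc deg 0.11 tilt [ 0.0001 -0.    ] Fc [-0.03  0.54 -0.09] w 0.002
```

Call:
{"op": "step_arm", "data": {"steps": "0 -0.16 0.08 0 0 0;0 -0.16 0 0 0 0;0 -0.16 0 0 0 0;0 -0.16 0 0 0 0;0 -0.16 0 0 0 0"}}

```text
t: 3.95
position: [587.6, 159.0, 43.0]
eef_rot: [[-0.995, 0.103, -0.0], [0.103, 0.995, -0.0], [0.0, -0.0, -1.0]]
contact_force: [-0.4, -0.3, 0.2]
grip_width: 0.001
finger_force: 0.2
```

Call:
{"op": "step_arm", "data": {"steps": "0 -0.16 0 0 0 0;0 -0.16 0 0 0 0;0 -0.16 0 0 0 0;0 -0.16 0 0 0 0;0 0.3 0 0 0 0"}}

```text
t: 4.45
position: [586.9, 148.7, 43.0]
eef_rot: [[-0.994, 0.105, -0.0], [0.105, 0.994, -0.002], [0.0, -0.002, -1.0]]
contact_force: [0.7, -0.8, 0.1]
grip_width: 0.002
finger_force: 0.0
```

```bash
cat >> h.py <<'E'
def plates():
    im=capture("top");H,S,V=masks(im);roi=np.zeros(V.shape,bool);roi[145:285,190:415]=1
    pink=((H>165)|(H<5))&(S>60)&(V>70)&roi
    P=[np.array(r[0]) for r in rect("top",pink,32) if min(r[1])>22 and max(r[1])<36]
    print("wells",len(P));P=np.array([w2c(p) for p in P])
    # group by proximity (grid pitch ~39)
    n=len(P);D=np.linalg.norm(P[:,None]-P[None],axis=2)
    for i in P[np.argsort(P[:,1])]: print(i.round(1),end=" ")
    print()
    return im,P
E
python3 -c "
from h import *
st();plates()"
```

```text
t 4.45 carrier [-25.3 191.1] z 43.0 yaw tool y vs yc deg -0.03 tilt [-0.0003 -0.0016] Fc [ 0.82 -0.76  0.07] w 0.002
wells 15
[ -44.5 -116.7] [  -4.7 -114.6] [  33.3 -112. ] [-47.1 -78.8] [ -8.1 -75.9] [ 31.2 -73. ] [42.3 -3.1] [4.3 5. ] [-33.7  11.3] [49.  35.5] [11.  42.1] [-26.7  50. ] [ 30.8 111.7] [ 70.7 114.1] [ 68.7 153.3]
```

Call:
{"op": "step_arm", "data": {"steps": "0.9 0.1 0 0 0 0;0.95 0 0 0 0 0;0.95 -0.8 0 0 0 0;0 -1 0 0 0 0;0 -1 0 0 0 0"}}

```text
t: 5.0
position: [509.7, 91.7, 43.3]
eef_rot: [[-0.995, 0.1, 0.0], [0.1, 0.995, 0.001], [-0.0, 0.001, -1.0]]
contact_force: [-0.2, -0.5, 0.3]
grip_width: -0.001
finger_force: 0.0
```

Call:
{"op": "step_arm", "data": {"steps": "0 -1 0 0 0 0;0 -1 0 0 0 0;0 -1 0 0 0 0;0 -1 0 0 0 0;0 0 0 0 0 0", "hand": 40}}

```text
t: 5.5
position: [499.7, -12.0, 43.0]
eef_rot: [[-0.994, 0.107, -0.001], [0.107, 0.994, -0.002], [0.0, -0.002, -1.0]]
contact_force: [0.3, 0.1, -0.6]
grip_width: 0.473
finger_force: 0.0
```

```bash
python3 -c "
from h import *
st();to(-75,23.5,40)"
```

```text
t 5.5 carrier [-95.2  22.2] z 43.0 yaw tool y vs yc deg -0.13 tilt [-0.0005 -0.002 ] Fc [ 0.26  0.12 -0.62] w 0.473
units [-0.81  0.06  0.12]
```

Call:
{"op": "step_arm", "data": {"steps": "-0.3 0.05 0.12 0 0 0;-0.3 0 0 0 0 0;-0.2 0 0 0 0 0;-0.2 0 0 0 0 0;-0.2 0 0 0 0 0"}}

```text
t: 6.0
position: [530.1, -9.8, 39.9]
eef_rot: [[-0.995, 0.102, -0.001], [0.102, 0.995, 0.0], [0.001, -0.0, -1.0]]
contact_force: [-0.9, -0.0, 1.5]
grip_width: 0.471
finger_force: 0.5
```

Call:
{"op": "step_arm", "data": {"steps": "-0.2 0 0 0 0 0;-0.2 0 0 0 0 0;-0.2 0 0 0 0 0;-0.2 0 0 0 0 0;-0.2 0 0 0 0 0"}}

```text
t: 6.5
position: [555.2, -13.1, 40.0]
eef_rot: [[-0.995, 0.103, -0.0], [0.103, 0.995, -0.0], [0.0, -0.0, -1.0]]
contact_force: [-0.2, -0.5, 0.2]
grip_width: 0.467
finger_force: 0.2
```

Call:
{"op": "step_arm", "data": {"steps": "-0.2 0 0 0 0 0;-0.2 0 0 0 0 0;-0.15 0 0 0 0 0;0 0 0 0 0 0"}}

```text
t: 6.9
position: [569.1, -14.4, 40.1]
eef_rot: [[-0.995, 0.103, 0.001], [0.103, 0.995, 0.0], [-0.001, 0.0, -1.0]]
contact_force: [-0.0, 0.4, -0.2]
grip_width: 0.469
finger_force: 0.0
```

```bash
python3 -c "
from h import *
st();im,P=plates();cv2.imwrite('pics/t2.png',cv2.resize(im[145:285,195:410],None,fx=3.6,fy=3.6))"
```

```text
t 6.9 carrier [-25.9  27.1] z 40.1 yaw tool y vs yc deg 0.12 tilt [0.0007 0.0001] Fc [-0.09  0.43 -0.15] w 0.469
wells 9
[  -3.1 -115.9] [  33.3 -112. ] [ 32.6 -75.1] [ -8.9 110.7] [ 30.8 111.7] [ 70.7 114.1] [-10.8 148.2] [ 29.  149.4] [ 68.9 151.9]
```

View pics/t2.png

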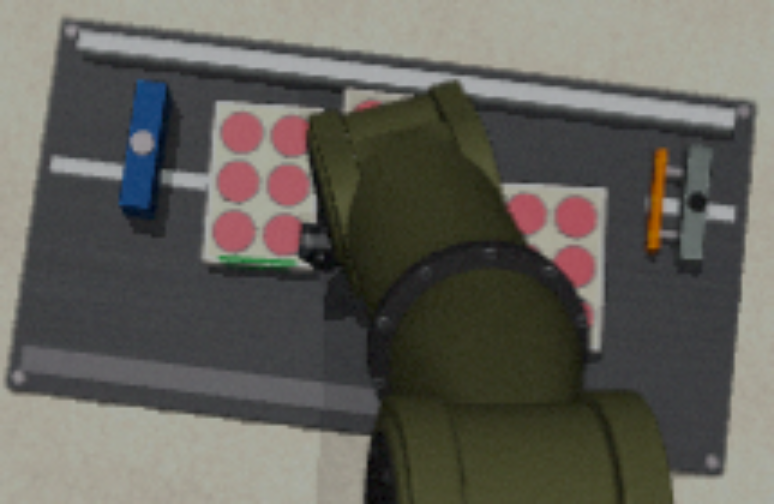

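Green plate is now squared and clear of the clamp; the arm hides the red plate, whose far edge (crop 345–460, 92) is nearing the rail. Continue gently until the force rises.

Call:
{"op": "step_arm", "data": {"steps": "-0.08 0 0 0 0 0;-0.08 0 0 0 0 0;-0.06 0 0 0 0 0"}}

```text
t: 7.25
position: [574.0, -14.9, 40.0]
eef_rot: [[-0.995, 0.103, -0.0], [0.103, 0.995, -0.0], [0.0, -0.0, -1.0]]
contact_force: [0.1, -0.1, -0.1]
grip_width: 0.471
finger_force: 0.3
```

Call:
{"op": "step_arm", "data": {"steps": "-0.04 0 0 0 0 0;-0.04 0 0 0 0 0;0 0 0 0 0 0"}}

```text
t: 7.55
position: [575.0, -15.0, 39.9]
eef_rot: [[-0.995, 0.103, -0.002], [0.103, 0.995, -0.0], [0.002, -0.0, -1.0]]
contact_force: [-3.6, 0.1, 3.9]
grip_width: 0.47
finger_force: 2.2
```

```bash
python3 -c "
from h import *
st()"
```

```text
t 7.55 carrier [-19.9  27. ] z 39.9 yaw tool y vs yc deg 0.13 tilt [-0.0018 -0.0001] Fc [-3.54 -0.32  3.9 ] w 0.47
```

Call:
{"op": "step_arm", "data": {"steps": "0.4 0 0 0 0 0;0.9 0 0 0 0 0;0.9 -0.5 0 0 0 0;0.8 -0.8 0 0 0 0;0 -1 0 0 0 0"}}

```text
t: 8.05
position: [492.5, -63.8, 40.1]
eef_rot: [[-0.995, 0.1, -0.002], [0.1, 0.995, 0.0], [0.002, 0.0, -1.0]]
contact_force: [0.7, 0.0, -0.3]
grip_width: 0.464
finger_force: 0.0
```

Call:
{"op": "step_arm", "data": {"steps": "0 -1 0 0 0 0;0 -0.9 0 0 0 0;0 -0.6 0 0 0 0;0 0 0 0 0 0"}}

```text
t: 8.45
position: [488.5, -129.4, 40.1]
eef_rot: [[-0.994, 0.107, 0.001], [0.107, 0.994, -0.001], [-0.001, -0.001, -1.0]]
contact_force: [-0.9, -0.0, -0.7]
grip_width: 0.469
finger_force: 0.0
```

```bash
python3 -c "
from h import *
st();to(-85,-95,40);plates()"
```

```text
t 8.45 carrier [-93.9 -95.8] z 40.1 yaw tool y vs yc deg -0.1 tilt [ 0.0008 -0.0014] Fc [-0.88 -0.13 -0.71] w 0.469
units [-0.36  0.03  0.01]
wells 14
[  33.3 -112. ] [ 31.2 -73. ] [17.3 14.9] [55.8 15.3] [94.7 15.6] [95.7 53.8] [17.5 54. ] [55.2 54.5] [ -8.8 109.3] [ 30.8 111.7] [ 70.9 112.7] [-10.8 148.2] [ 29.  149.4] [ 68.9 151.9]
```

Call:
{"op": "step_arm", "data": {"steps": "-0.3 0 0 0 0 0;-0.2 0 0 0 0 0;-0.2 0 0 0 0 0;-0.2 0 0 0 0 0;-0.2 0 0 0 0 0"}}

```text
t: 9.0
position: [516.8, -129.2, 40.0]
eef_rot: [[-0.995, 0.102, -0.0], [0.102, 0.995, 0.0], [0.0, 0.0, -1.0]]
contact_force: [-2.4, -0.4, 0.4]
grip_width: 0.469
finger_force: 0.6
```

Call:
{"op": "step_arm", "data": {"steps": "-0.2 0 0 0 0 0;-0.2 0 0 0 0 0;-0.2 0 0 0 0 0;-0.2 0 0 0 0 0;-0.2 0 0 0 0 0"}}

```text
t: 9.5
position: [541.7, -132.2, 40.0]
eef_rot: [[-0.995, 0.103, 0.0], [0.103, 0.995, -0.0], [-0.0, 0.0, -1.0]]
contact_force: [-0.9, -0.4, -0.6]
grip_width: 0.466
finger_force: 0.2
```

Call:
{"op": "step_arm", "data": {"steps": "-0.2 0 0 0 0 0;-0.2 0 0 0 0 0;-0.15 0 0 0 0 0;-0.04 0 0 0 0 0;0 0 0 0 0 0"}}

```text
t: 10.0
position: [556.0, -133.7, 40.0]
eef_rot: [[-0.995, 0.103, 0.0], [0.103, 0.995, 0.0], [-0.0, 0.0, -1.0]]
contact_force: [-0.4, 0.3, -0.0]
grip_width: 0.464
finger_force: 0.0
```

```bash
python3 -c "
from h import *
st()"
```

```text
t 10.0 carrier [-26.4 -92.9] z 40.0 yaw tool y vs yc deg 0.13 tilt [0.0002 0.    ] Fc [-0.4   0.23 -0.05] w 0.464
```

Call:
{"op": "step_arm", "data": {"steps": "-0.08 0 0 0 0 0;-0.08 0 0 0 0 0;-0.06 0 0 0 0 0;0 0 0 0 0 0"}}

```text
t: 10.4
position: [561.7, -134.3, 40.1]
eef_rot: [[-0.995, 0.103, 0.0], [0.103, 0.995, -0.0], [-0.0, 0.0, -1.0]]
contact_force: [0.6, 0.2, 0.1]
grip_width: 0.474
finger_force: 0.0
```

Call:
{"op": "step_arm", "data": {"steps": "-0.04 0 0 0 0 0;-0.03 0 0 0 0 0;0 0 0 0 0 0"}}

```text
t: 10.7
position: [562.6, -134.4, 40.0]
eef_rot: [[-0.995, 0.103, -0.001], [0.103, 0.995, 0.0], [0.001, -0.0, -1.0]]
contact_force: [-2.7, -0.9, 1.2]
grip_width: 0.465
finger_force: 1.2
```

Call:
{"op": "step_arm", "data": {"steps": "0.4 0 0 0 0 0;0.7 0 0 0 0 0;0.7 0.9 0 0 0 0;0 1 0 0 0 0;0 1 0 0 0 0"}}

```text
t: 11.2
position: [525.1, -57.3, 40.3]
eef_rot: [[-0.995, 0.104, 0.001], [0.104, 0.995, -0.0], [-0.001, -0.0, -1.0]]
contact_force: [0.7, 0.1, 0.1]
grip_width: 0.468
finger_force: 0.0
```

Call:
{"op": "step_arm", "data": {"steps": "0 1 0 0 0 0;0 1 0 0 0 0;0 1 0 0 0 0;0 1 0 0 0 0;0 1 0 0 0 0"}}

```text
t: 11.7
position: [538.4, 67.6, 40.1]
eef_rot: [[-0.995, 0.103, 0.001], [0.103, 0.995, 0.0], [-0.001, 0.0, -1.0]]
contact_force: [-0.6, -1.3, 0.9]
grip_width: 0.469
finger_force: 0.0
```

Call:
{"op": "step_arm", "data": {"steps": "0 1 0 0 0 0;0 0 0 0 0 0"}}

```text
t: 11.9
position: [541.2, 96.3, 40.3]
eef_rot: [[-0.995, 0.097, 0.002], [0.097, 0.995, 0.003], [-0.001, 0.003, -1.0]]
contact_force: [0.8, 1.0, 0.1]
grip_width: 0.471
finger_force: 0.0
```

```bash
python3 -c "
from h import *
st();to(-40,130,40);plates()"
```

```text
t 11.9 carrier [-65.2 134.2] z 40.3 yaw tool y vs yc deg 0.43 tilt [0.0017 0.0032] Fc [0.67 1.12 0.06] w 0.471
units [-1.01 -0.17  0.01]
wells 13
[  57.3 -120.7] [  17.3 -120.7] [  95.4 -120.5] [ 95.5 -81.6] [ 18.  -81.4] [ 56.4 -80.1] [17.3 14.9] [55.8 15.3] [94.7 15.6] [95.7 53.8] [16.6 53.9] [55.2 54.5] [ 70.7 114.1]
```

Call:
{"op": "step_arm", "data": {"steps": "-0.3 -0.12 0 0 0 0;-0.2 0 0 0 0 0;-0.2 0 0 0 0 0;-0.2 0 0 0 0 0;-0.2 0 0 0 0 0"}}

```text
t: 12.45
position: [568.4, 85.3, 40.0]
eef_rot: [[-0.995, 0.103, -0.001], [0.103, 0.995, 0.0], [0.001, -0.0, -1.0]]
contact_force: [-2.4, 1.1, 0.8]
grip_width: 0.467
finger_force: 0.7
```

Call:
{"op": "step_arm", "data": {"steps": "-0.2 0 0 0 0 0;-0.2 0 0 0 0 0;-0.15 0 0 0 0 0;-0.06 0 0 0 0 0;0 0 0 0 0 0"}}

```text
t: 12.95
position: [583.8, 84.1, 40.0]
eef_rot: [[-0.995, 0.103, 0.0], [0.103, 0.995, 0.0], [-0.0, 0.0, -1.0]]
contact_force: [0.6, 0.6, -0.1]
grip_width: 0.472
finger_force: 0.0
```

Call:
{"op": "step_arm", "data": {"steps": "-0.04 0 0 0 0 0;-0.03 0 0 0 0 0;0 0 0 0 0 0"}}

```text
t: 13.25
position: [585.1, 84.0, 40.0]
eef_rot: [[-0.995, 0.103, -0.0], [0.103, 0.995, -0.0], [0.0, -0.0, -1.0]]
contact_force: [-1.2, 1.0, -0.4]
grip_width: 0.467
finger_force: 0.2
```

```bash
python3 -c "
from h import *
st()"
```

```text
t 13.25 carrier [-20.2 126.6] z 40.0 yaw tool y vs yc deg 0.13 tilt [-0. -0.] Fc [-1.25  0.86 -0.36] w 0.467
```

Call:
{"op": "step_arm", "data": {"steps": "-0.04 0 0 0 0 0;0 0 0 0 0 0;0.4 0 0 0 0 0;0.8 0 0 0 0 0;0.4 0 -0.5 0 0 0"}}

```text
t: 13.75
position: [543.8, 87.9, 51.7]
eef_rot: [[-0.995, 0.102, -0.003], [0.102, 0.995, -0.001], [0.003, -0.001, -1.0]]
contact_force: [-0.6, -0.1, -0.1]
grip_width: 0.465
finger_force: 0.0
```

Call:
{"op": "step_arm", "data": {"steps": "0 0 -1 0 0 0;0 0 -1 0 0 0;0 0 -0.8 0 0 0;0 0 0 0 0 0"}}

```text
t: 14.15
position: [548.2, 88.4, 126.3]
eef_rot: [[-0.995, 0.103, 0.007], [0.103, 0.995, 0.001], [-0.006, 0.002, -1.0]]
contact_force: [0.1, 1.3, 0.1]
grip_width: 0.469
finger_force: 0.0
```

```bash
python3 -c "
from h import *
st();print(state()['q'].round(2));im,P=plates();to(50,195,120)"
```

```text
t 14.15 carrier [-57.5 127.1] z 126.3 yaw tool y vs yc deg 0.12 tilt [0.0066 0.001 ] Fc [-0.07  1.26  0.09] w 0.469
[-0.04  0.54 -0.25  1.86  0.19  0.75  1.08]
wells 13
[  17.3 -120.7] [  94.7 -119.9] [  57.1 -119.4] [ 95.5 -81.6] [ 18.  -81.4] [ 56.4 -80.1] [17.3 14.9] [55.8 15.3] [94.7 15.6] [95.7 53.8] [16.6 53.9] [55.2 54.5] [ 95.8 108. ] 
units [-4.33  2.72  0.21]
```

Call:
{"op": "step_arm", "data": {"steps": "0 0 0 0 0 -1;0 0 0 0 0 -1;0 0 0 0 0 -1;0 0 0 0 0 -1;0 0 0 0 0 -1"}}

```text
t: 14.7
position: [545.9, 87.9, 121.9]
eef_rot: [[-0.911, -0.413, -0.001], [-0.413, 0.911, -0.0], [0.001, 0.0, -1.0]]
contact_force: [0.3, -1.4, 0.3]
grip_width: 0.469
finger_force: 0.0
```

Call:
{"op": "step_arm", "data": {"steps": "0 0 0 0 0 -1;0 0 0 0 0 -1;0 0 0 0 0 -1;0 0 0 0 0 -1;0 0 0 0 0 -1"}}

```text
t: 15.2
position: [545.9, 87.8, 121.9]
eef_rot: [[-0.583, -0.813, -0.001], [-0.813, 0.583, -0.0], [0.001, 0.001, -1.0]]
contact_force: [0.7, 0.2, -0.3]
grip_width: 0.469
finger_force: 0.0
```

Call:
{"op": "step_arm", "data": {"steps": "0 0 0 0 0 -1;0 0 0 0 0 -1;0 0 0 0 0 -1;0 0 0 0 0 -1;0 0 0 0 0 -1"}}

```text
t: 15.7
position: [545.9, 87.8, 121.9]
eef_rot: [[-0.098, -0.995, -0.001], [-0.995, 0.098, -0.0], [0.0, 0.001, -1.0]]
contact_force: [0.0, 0.0, -0.2]
grip_width: 0.462
finger_force: 0.0
```

Call:
{"op": "step_arm", "data": {"steps": "-0.9 -0.9 0 0 0 0;-0.9 -0.9 0 0 0 0;-0.9 -0.9 0 0 0 0;0 -0.8 0 0 0 0;0 -0.7 0 0 0 0"}}

```text
t: 16.2
position: [658.2, 145.3, 121.6]
eef_rot: [[-0.101, -0.995, -0.001], [-0.995, 0.101, 0.0], [-0.0, 0.001, -1.0]]
contact_force: [0.2, 0.0, 0.4]
grip_width: 0.466
finger_force: 0.0
```

Call:
{"op": "step_arm", "data": {"steps": "0 0 0 0 0 0"}}

```text
t: 16.3
position: [659.2, 143.6, 121.2]
eef_rot: [[-0.104, -0.995, -0.0], [-0.995, 0.104, -0.0], [0.0, 0.0, -1.0]]
contact_force: [-0.1, 0.3, -1.2]
grip_width: 0.467
finger_force: 0.0
```

```bash
python3 -c "
from h import *
st();print(state()['q'].round(2));to(50,194,60)
im=capture('side');cv2.imwrite('pics/s2.png',cv2.resize(im[130:280,170:380],None,fx=3.5,fy=3.5))"
```

```text
t 16.3 carrier [ 47.1 193.6] z 121.2 yaw tool y vs yc deg 90.03 tilt [-0.0001 -0.0003] Fc [-0.13  0.28 -1.17] w 0.467
[ 0.11  0.77 -0.67  1.52  0.53  1.04  2.34]
units [-0.02 -0.12  2.45]
```

View pics/s2.png

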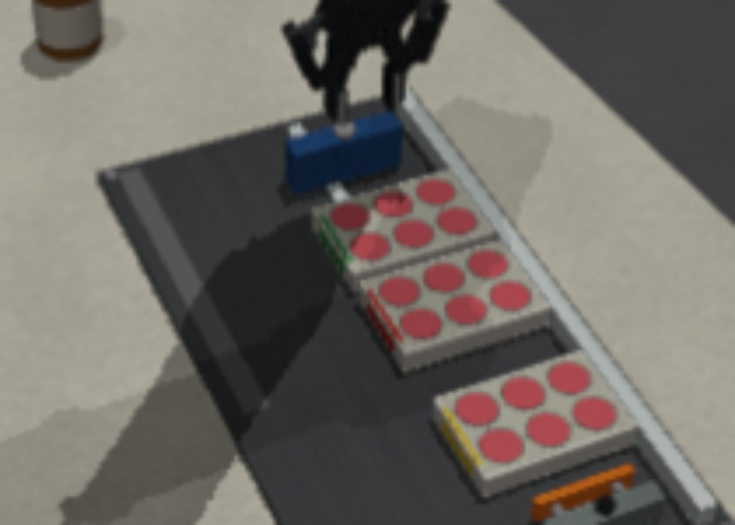

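The gripper hangs over the gap between clamp and green plate; the row stands at the rail with a gap before the yellow plate. Descend there.

Call:
{"op": "step_arm", "data": {"steps": "0 -0.2 0.5 0 0 0;0 0 0.5 0 0 0;0 0 0.5 0 0 0;0 0 0.4 0 0 0;0 0 0 0 0 0"}}

```text
t: 16.85
position: [661.4, 143.3, 72.8]
eef_rot: [[-0.102, -0.995, -0.003], [-0.995, 0.102, -0.001], [0.001, 0.003, -1.0]]
contact_force: [-0.2, 0.5, -0.8]
grip_width: 0.471
finger_force: 0.0
```

Call:
{"op": "step_arm", "data": {"steps": "0 0 0.3 0 0 0;0 0 0.3 0 0 0;0 0 0.3 0 0 0;0 0 0.3 0 0 0;0 0 0.13 0 0 0"}}

```text
t: 17.35
position: [662.3, 143.6, 40.7]
eef_rot: [[-0.103, -0.995, -0.001], [-0.995, 0.103, -0.0], [0.001, 0.001, -1.0]]
contact_force: [0.6, -0.6, -0.5]
grip_width: 0.468
finger_force: 0.0
```

Call:
{"op": "step_arm", "data": {"steps": "0.1 0 0 0 0 0;0.1 0 0 0 0 0;0 0 0 0 0 0"}}

```text
t: 17.65
position: [662.5, 138.1, 42.1]
eef_rot: [[-0.103, -0.995, 0.0], [-0.995, 0.103, -0.0], [0.0, -0.001, -1.0]]
contact_force: [-0.2, -0.2, -0.1]
grip_width: 0.468
finger_force: 0.0
```

```bash
python3 -c "
from h import *
st();print(state()['q'].round(2))"
```

```text
t 17.65 carrier [ 51.  188.5] z 42.1 yaw tool y vs yc deg 90.08 tilt [ 0.0005 -0.0004] Fc [-0.14 -0.25 -0.06] w 0.468
[ 0.1   0.86 -0.62  1.58  0.6   0.9   2.3 ]
```

Call:
{"op": "step_arm", "data": {"steps": "0.16 0 0 0 0 0;0.16 0 0 0 0 0;0.16 0 0 0 0 0;0.16 0 0 0 0 0;0.16 0 0 0 0 0"}}

```text
t: 18.15
position: [660.3, 119.3, 42.1]
eef_rot: [[-0.102, -0.995, 0.001], [-0.995, 0.102, 0.001], [-0.001, -0.001, -1.0]]
contact_force: [-0.8, 2.5, 2.1]
grip_width: 0.467
finger_force: 1.4
```

Call:
{"op": "step_arm", "data": {"steps": "0.16 0 0 0 0 0;0.16 0 0 0 0 0;0.16 0 0 0 0 0;0.16 0 0 0 0 0;0.16 0 0 0 0 0"}}

```text
t: 18.65
position: [658.1, 98.6, 41.8]
eef_rot: [[-0.103, -0.995, 0.0], [-0.995, 0.103, -0.0], [0.0, -0.0, -1.0]]
contact_force: [0.0, 3.5, 2.3]
grip_width: 0.471
finger_force: 1.4
```

Call:
{"op": "step_arm", "data": {"steps": "0.16 0 0 0 0 0;0.16 0 0 0 0 0;0.16 0 0 0 0 0;0.16 0 0 0 0 0;0 0 0 0 0 0"}}

```text
t: 19.15
position: [656.3, 81.6, 41.5]
eef_rot: [[-0.104, -0.995, -0.001], [-0.995, 0.104, -0.001], [0.001, 0.001, -1.0]]
contact_force: [-0.4, 0.3, 0.5]
grip_width: 0.466
finger_force: 0.0
```

```bash
python3 -c "
from h import *
st();plates()"
```

```text
t 19.15 carrier [ 50.7 131.7] z 41.5 yaw tool y vs yc deg 90.06 tilt [-0.0007 -0.0014] Fc [-0.46  0.22  0.48] w 0.466
wells 3
[  95.4 -120.5] [  57.1 -119.4] [ 95.5 -81.6]
```

Call:
{"op": "step_arm", "data": {"steps": "0.16 0 0 0 0 0;0.16 0 0 0 0 0;0.16 0 0 0 0 0;0.16 0 0 0 0 0;0.16 0 0 0 0 0"}}

```text
t: 19.7
position: [654.2, 63.0, 41.7]
eef_rot: [[-0.103, -0.995, -0.0], [-0.995, 0.103, 0.0], [-0.0, 0.0, -1.0]]
contact_force: [-0.8, 1.5, -0.9]
grip_width: 0.468
finger_force: 0.9
```

Call:
{"op": "step_arm", "data": {"steps": "0.12 0 0 0 0 0;0.08 0 0 0 0 0;0 0 0 0 0 0"}}

```text
t: 20.0
position: [653.8, 57.7, 41.7]
eef_rot: [[-0.103, -0.995, -0.0], [-0.995, 0.103, -0.001], [0.001, 0.0, -1.0]]
contact_force: [0.5, -0.0, -0.5]
grip_width: 0.472
finger_force: 0.1
```

```bash
python3 -c "
from h import *
st();im,P=plates();im=capture('side');cv2.imwrite('pics/s3.png',cv2.resize(im[130:300,170:390],None,fx=3.5,fy=3.5))"
```

```text
t 20.0 carrier [ 50.8 107.6] z 41.7 yaw tool y vs yc deg 90.1 tilt [-0.0002 -0.0005] Fc [ 0.47  0.02 -0.51] w 0.472
wells 3
[  95.5 -138.2] [  56.6 -137.8] [ 94.8 -98.7]
```

View pics/s3.png

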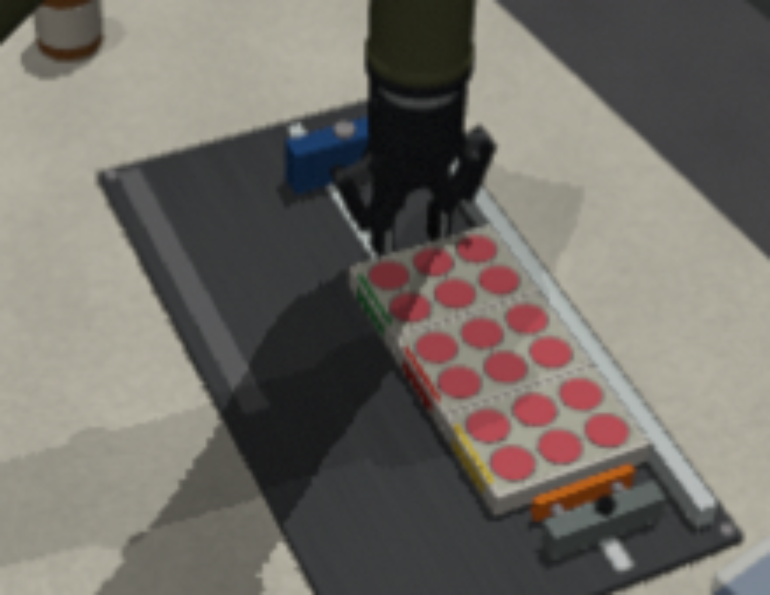

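The three plates form a tight row at the rail (crop 355–650, 235–510), just short of the orange pad. Now feel for the pad.

Call:
{"op": "step_arm", "data": {"steps": "0.08 0 0 0 0 0;0.08 0 0 0 0 0;0 0 0 0 0 0"}}

```text
t: 20.4
position: [653.6, 54.2, 41.9]
eef_rot: [[-0.103, -0.995, 0.0], [-0.995, 0.103, 0.0], [-0.0, -0.0, -1.0]]
contact_force: [-0.3, 1.0, 0.2]
grip_width: 0.469
finger_force: 0.6
```

Call:
{"op": "step_arm", "data": {"steps": "0.08 0 0 0 0 0;0 0 0 0 0 0;0 0 0 0 0 0"}}

```text
t: 20.7
position: [653.3, 52.2, 41.9]
eef_rot: [[-0.103, -0.995, 0.0], [-0.995, 0.103, -0.0], [0.0, -0.0, -1.0]]
contact_force: [-0.5, 0.1, 0.6]
grip_width: 0.468
finger_force: 0.6
```

Call:
{"op": "step_arm", "data": {"steps": "0.08 0 0 0 0 0;0 0 0 0 0 0;0 0 0 0 0 0"}}

```text
t: 21.0
position: [653.1, 50.3, 41.9]
eef_rot: [[-0.103, -0.995, 0.0], [-0.995, 0.103, -0.0], [0.0, -0.0, -1.0]]
contact_force: [0.2, 1.8, 1.0]
grip_width: 0.47
finger_force: 0.8
```

Call:
{"op": "step_arm", "data": {"steps": "0.08 0 0 0 0 0;0 0 0 0 0 0;0 0 0 0 0 0"}}

```text
t: 21.3
position: [652.9, 48.3, 41.9]
eef_rot: [[-0.103, -0.995, 0.0], [-0.995, 0.103, -0.0], [0.0, -0.0, -1.0]]
contact_force: [-0.8, 2.5, 1.3]
grip_width: 0.47
finger_force: 1.0
```

```bash
python3 -c "
from h import *
st()"
```

```text
t 21.3 carrier [50.9 98.1] z 41.9 yaw tool y vs yc deg 90.12 tilt [ 0.0002 -0.    ] Fc [-1.02  2.41  1.34] w 0.47
```

Call:
{"op": "step_arm", "data": {"steps": "0.08 0 0 0 0 0;0 0 0 0 0 0;0 0 0 0 0 0"}}

```text
t: 21.6
position: [652.7, 46.5, 41.9]
eef_rot: [[-0.103, -0.995, 0.0], [-0.995, 0.103, 0.0], [-0.0, -0.0, -1.0]]
contact_force: [0.5, 3.8, 0.8]
grip_width: 0.47
finger_force: 1.6
```

Call:
{"op": "step_arm", "data": {"steps": "0.08 0 0 0 0 0;0 0 0 0 0 0;0 0 0 0 0 0"}}

```text
t: 21.9
position: [652.5, 44.7, 41.9]
eef_rot: [[-0.102, -0.995, 0.0], [-0.995, 0.102, 0.001], [-0.001, -0.0, -1.0]]
contact_force: [0.1, 4.5, 2.1]
grip_width: 0.467
finger_force: 2.4
```

```bash
python3 -c "
from h import *
st()
for i in range(5):
    capture('side');f=state()['contact_force'];print((f[:2]@YC).round(2))
im=capture('top');H,S,V=masks(im)
org=(H>8)&(H<22)&(S>150);org[:145]=0;org[285:]=0;org[:,:330]=0;org[:,415:]=0
for r in rect('top',org,31):print('pad',[w2c(p).round(1) for p in cv2.boxPoints(r)])
"
```

```text
t 21.9 carrier [50.9 94.6] z 41.9 yaw tool y vs yc deg 90.14 tilt [0.0002 0.0005] Fc [-0.33  4.53  2.12] w 0.467
4.5
4.18
5.24
5.25
5.17
pad [array([  13.3, -182.3]), array([  96.6, -181.9]), array([  96.5, -175. ]), array([  13.2, -175.4])]
```

Call:
{"op": "step_arm", "data": {"steps": "-0.04 0 0 0 0 0;-0.04 0 0 0 0 0;0 0 0 0 0 0;0 0 0 0 0 0"}}

```text
t: 22.6
position: [652.5, 45.5, 41.5]
eef_rot: [[-0.103, -0.995, -0.001], [-0.995, 0.103, -0.001], [0.001, 0.0, -1.0]]
contact_force: [0.1, 1.2, 0.2]
grip_width: 0.47
finger_force: 0.5
```

```bash
cat >> h.py <<'E'
def feel(n=12):
    a=[]
    for i in range(n):
        capture('side');s=state();f=s['contact_force'];a.append([f[:2]@YC,f[:2]@XC,f[2],*w2c(s['position']),s['finger_force']])
    a=np.array(a);print("Fy %.2f Fx %.2f Fz %.2f x %.2f y %.2f ff %.2f"%tuple(a.mean(0)),"sd",a[:,0].std().round(2))
E
python3 -c "
from h import *
feel()"
```

```text
Fy 0.76 Fx 0.21 Fz -0.77 x 50.71 y 95.92 ff 0.38 sd 0.46
```

Call:
{"op": "step_arm", "data": {"steps": "0.05 0 0 0 0 0;0.05 0 0 0 0 0;0 0 0 0 0 0;0 0 0 0 0 0"}}

```text
t: 23.6
position: [652.4, 44.6, 41.9]
eef_rot: [[-0.102, -0.995, 0.0], [-0.995, 0.102, 0.001], [-0.001, -0.0, -1.0]]
contact_force: [1.5, 4.4, -1.3]
grip_width: 0.468
finger_force: 2.2
```

```bash
python3 -c "
from h import *
feel()"
```

```text
Fy 4.76 Fx -0.02 Fz -0.36 x 50.82 y 94.02 ff 2.36 sd 0.35
```

Call:
{"op": "step_arm", "data": {"steps": "-0.2 0 0 0 0 0;-0.4 0 0 0 0 0;0 0 -0.5 0 0 0;0 0 -0.9 0 0 0;0 0 -1 0 0 0"}}

```text
t: 24.7
position: [653.5, 58.5, 102.7]
eef_rot: [[-0.102, -0.995, -0.001], [-0.995, 0.102, -0.001], [0.001, 0.001, -1.0]]
contact_force: [0.9, 0.1, -0.3]
grip_width: 0.465
finger_force: 0.0
```

Call:
{"op": "step_arm", "data": {"steps": "-0.7 0.1 -0.9 0 0 0;-1 0.1 0 0 0 0;-1 0 0 0 0 0;-1 0 0 0 0 0;-1 0 0 0 0 0"}}

```text
t: 25.2
position: [661.2, 176.7, 125.5]
eef_rot: [[-0.103, -0.995, 0.001], [-0.995, 0.103, -0.001], [0.001, -0.001, -1.0]]
contact_force: [-0.6, 0.1, -0.3]
grip_width: 0.471
finger_force: 0.0
```

Call:
{"op": "step_arm", "data": {"steps": "-1 0 0 0 0 0;-0.5 0 0 0 0 0;0 0 0 0 0 0"}}

```text
t: 25.5
position: [664.4, 215.8, 125.0]
eef_rot: [[-0.1, -0.995, 0.0], [-0.995, 0.1, 0.001], [-0.001, -0.0, -1.0]]
contact_force: [-0.8, -0.3, 0.1]
grip_width: 0.465
finger_force: 0.0
```

```bash
python3 -c "
from h import *
st();print(state()['q'].round(2));feel(6);im,P=plates();to(45,262,42)
cv2.imwrite('pics/t3.png',cv2.resize(im[145:285,195:410],None,fx=3.6,fy=3.6,interpolation=cv2.INTER_CUBIC))"
```

```text
t 25.5 carrier [ 44.8 265.9] z 125.0 yaw tool y vs yc deg 90.29 tilt [0.0003 0.001 ] Fc [-0.74 -0.36  0.07] w 0.465
[-0.    0.8  -0.67  1.44  0.53  1.08  2.27]
Fy -0.08 Fx -0.13 Fz -0.16 x 45.89 y 262.11 ff 0.00 sd 0.55
wells 17
[  18.  -148.7] [  55.8 -148.5] [  95.4 -148.2] [  94.9 -110. ] [  55.9 -109.7] [  17.3 -109.5] [ 55.7 -63.3] [ 95.3 -62.5] [ 17.  -61.9] [ 16.5 -24.3] [ 56.4 -23.9] [ 94.7 -23.4] [19.1 22.1] [95.2 22.8] [56.1 23.7] [58.2 60.1] [94.6 62.2] 
units [0.   0.04 3.29]
```

View pics/t3.png

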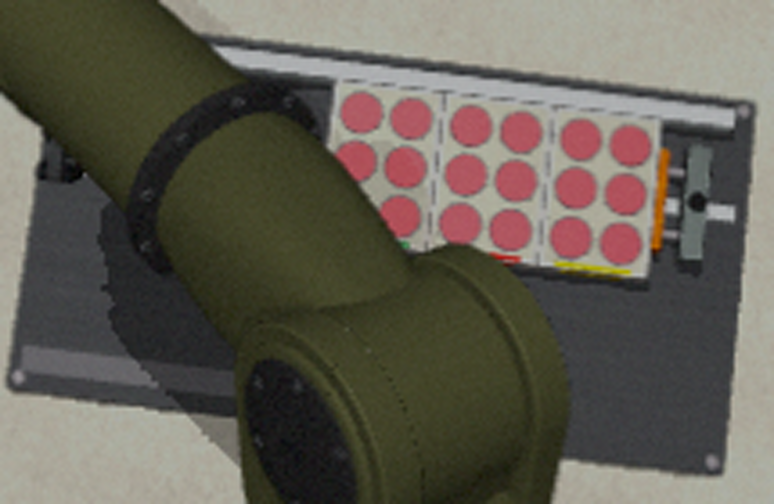

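All wells line up (x≈95/56/17 in every plate): the row is flush and closed, its yellow end touching the pad (crop 655,200). Now the clamp.

Call:
{"op": "step_arm", "data": {"steps": "0 0 0.7 0 0 0;0 0 0.8 0 0 0;0 0 0.8 0 0 0;0 0 0.6 0 0 0;0 0 0.35 0 0 0"}}

```text
t: 26.35
position: [664.5, 212.7, 41.6]
eef_rot: [[-0.103, -0.995, -0.002], [-0.995, 0.103, -0.001], [0.001, 0.001, -1.0]]
contact_force: [1.5, -0.3, -0.2]
grip_width: 0.467
finger_force: 0.0
```

Call:
{"op": "step_arm", "data": {"steps": "0.15 0 0 0 0 0;0.15 0 0 0 0 0;0.15 0 0 0 0 0;0.15 0 0 0 0 0;0.15 0 0 0 0 0"}}

```text
t: 26.85
position: [663.6, 197.2, 44.0]
eef_rot: [[-0.102, -0.995, 0.003], [-0.995, 0.102, 0.005], [-0.005, -0.002, -1.0]]
contact_force: [4.2, 11.9, -5.6]
grip_width: 0.471
finger_force: 6.0
```

```bash
python3 -c "
from h import *
st()"
```

```text
t 26.85 carrier [ 45.9 247.4] z 44.0 yaw tool y vs yc deg 90.16 tilt [0.0026 0.0049] Fc [ 2.92 12.24 -5.62] w 0.471
```

Call:
{"op": "step_arm", "data": {"steps": "0.2 0 0 0 0 0;0.2 0 0 0 0 0;0.2 0 0 0 0 0;0.2 0 0 0 0 0;0.2 0 0 0 0 0"}}

```text
t: 27.35
position: [661.3, 175.2, 44.1]
eef_rot: [[-0.1, -0.995, 0.004], [-0.995, 0.1, 0.009], [-0.009, -0.003, -1.0]]
contact_force: [4.7, 12.5, -5.9]
grip_width: 0.475
finger_force: 6.1
```

Call:
{"op": "step_arm", "data": {"steps": "0.2 0 0 0 0 0;0.2 0 0 0 0 0;0.2 0 0 0 0 0;0.2 0 0 0 0 0;0.2 0 0 0 0 0"}}

```text
t: 27.85
position: [658.7, 150.4, 44.1]
eef_rot: [[-0.1, -0.995, 0.004], [-0.995, 0.1, 0.009], [-0.009, -0.003, -1.0]]
contact_force: [3.2, 11.8, -5.4]
grip_width: 0.462
finger_force: 6.1
```

```bash
python3 -c "
from h import *
st()"
```

```text
t 27.85 carrier [ 46.  200.4] z 44.1 yaw tool y vs yc deg 90.27 tilt [0.0038 0.0085] Fc [ 1.94 12.09 -5.43] w 0.462
```

Call:
{"op": "step_arm", "data": {"steps": "0.2 0 0 0 0 0;0.2 0 0 0 0 0;0.2 0 0 0 0 0;0.2 0 0 0 0 0;0.2 0 0 0 0 0"}}

```text
t: 28.35
position: [656.2, 125.6, 44.1]
eef_rot: [[-0.1, -0.995, 0.004], [-0.995, 0.1, 0.008], [-0.009, -0.003, -1.0]]
contact_force: [2.2, 12.4, -5.6]
grip_width: 0.468
finger_force: 6.1
```

Call:
{"op": "step_arm", "data": {"steps": "0.2 0 0 0 0 0;0.2 0 0 0 0 0;0.2 0 0 0 0 0;0.2 0 0 0 0 0;0.2 0 0 0 0 0"}}

```text
t: 28.85
position: [653.6, 100.8, 44.1]
eef_rot: [[-0.1, -0.995, 0.004], [-0.995, 0.1, 0.008], [-0.009, -0.003, -1.0]]
contact_force: [3.5, 12.1, -4.0]
grip_width: 0.467
finger_force: 6.1
```

Call:
{"op": "step_arm", "data": {"steps": "0.16 0 0 0 0 0;0.12 0 0 0 0 0;0.12 0 0 0 0 0;0.12 0 0 0 0 0"}}

```text
t: 29.25
position: [652.3, 87.9, 44.1]
eef_rot: [[-0.1, -0.995, 0.004], [-0.995, 0.1, 0.008], [-0.008, -0.003, -1.0]]
contact_force: [1.6, 12.1, -5.1]
grip_width: 0.469
finger_force: 6.1
```

```bash
python3 -c "
from h import *
st();feel(6);plates()"
```

```text
t 29.25 carrier [ 46.1 137.4] z 44.1 yaw tool y vs yc deg 90.29 tilt [0.0036 0.0081] Fc [ 0.29 12.23 -5.09] w 0.469
Fy 10.15 Fx 1.15 Fz -2.75 x 46.14 y 136.63 ff 5.22 sd 0.64
wells 6
[  18.  -148.7] [  95.4 -148.2] [  56.4 -147.7] [  94.9 -110. ] [  55.9 -109.7] [ 96.  -63.2]
```

Call:
{"op": "step_arm", "data": {"steps": "0.1 0 0 0 0 0;0.1 0 0 0 0 0;0.1 0 0 0 0 0;0.1 0 0 0 0 0;0.08 0 0 0 0 0"}}

```text
t: 30.1
position: [651.0, 75.9, 44.1]
eef_rot: [[-0.1, -0.995, 0.003], [-0.995, 0.1, 0.008], [-0.008, -0.003, -1.0]]
contact_force: [2.5, 11.3, -4.3]
grip_width: 0.47
finger_force: 6.0
```

Call:
{"op": "step_arm", "data": {"steps": "0.06 0 0 0 0 0;0.06 0 0 0 0 0"}}

```text
t: 30.3
position: [650.7, 73.0, 44.1]
eef_rot: [[-0.1, -0.995, 0.004], [-0.995, 0.1, 0.008], [-0.008, -0.003, -1.0]]
contact_force: [1.9, 13.0, -4.3]
grip_width: 0.466
finger_force: 6.0
```

Call:
{"op": "step_arm", "data": {"steps": "0.06 0 0 0 0 0;0.06 0 0 0 0 0"}}

```text
t: 30.5
position: [650.5, 71.0, 44.1]
eef_rot: [[-0.099, -0.995, 0.004], [-0.995, 0.099, 0.01], [-0.01, -0.003, -1.0]]
contact_force: [4.0, 16.4, -5.1]
grip_width: 0.467
finger_force: 7.9
```

```bash
python3 -c "
from h import *
st()"
```

```text
t 30.5 carrier [ 46.2 120.5] z 44.1 yaw tool y vs yc deg 90.31 tilt [0.0039 0.0095] Fc [ 2.21 16.7  -5.12] w 0.467
```

Call:
{"op": "step_arm", "data": {"steps": "0.06 0 0 0 0 0;0.06 0 0 0 0 0"}}

```text
t: 30.7
position: [650.3, 69.2, 44.1]
eef_rot: [[-0.099, -0.995, 0.004], [-0.995, 0.099, 0.011], [-0.011, -0.003, -1.0]]
contact_force: [3.2, 17.4, -5.8]
grip_width: 0.468
finger_force: 8.6
```

Call:
{"op": "step_arm", "data": {"steps": "0.06 0 0 0 0 0;0.04 0 0 0 0 0"}}

```text
t: 30.9
position: [650.1, 67.4, 44.2]
eef_rot: [[-0.098, -0.995, 0.005], [-0.995, 0.098, 0.012], [-0.012, -0.003, -1.0]]
contact_force: [3.6, 18.6, -6.9]
grip_width: 0.469
finger_force: 9.3
```

```bash
python3 -c "
from h import *
st();feel(4);im,P=plates()"
```

```text
t 30.9 carrier [ 46.1 116.9] z 44.2 yaw tool y vs yc deg 90.38 tilt [0.0046 0.012 ] Fc [ 1.64 18.91 -6.92] w 0.469
Fy 17.95 Fx 1.70 Fz -5.92 x 46.15 y 116.74 ff 8.83 sd 0.35
wells 4
[  56.3 -152.7] [  95.9 -152.4] [  59.5 -115.1] [  95.9 -113.4]
```

Call:
{"op": "step_arm", "data": {"steps": "0.05 0 0 0 0 0;0.04 0 0 0 0 0"}}

```text
t: 31.35
position: [650.0, 65.9, 44.2]
eef_rot: [[-0.098, -0.995, 0.005], [-0.995, 0.098, 0.013], [-0.013, -0.004, -1.0]]
contact_force: [4.0, 20.1, -7.4]
grip_width: 0.467
finger_force: 10.0
```

```bash
python3 -c "
from h import *
st();feel(4);im,P=plates()"
```

```text
t 31.35 carrier [ 46.1 115.3] z 44.2 yaw tool y vs yc deg 90.4 tilt [0.0048 0.0128] Fc [ 1.83 20.37 -7.37] w 0.467
Fy 18.99 Fx 2.10 Fz -6.78 x 46.14 y 115.16 ff 9.54 sd 0.31
wells 4
[  55.9 -154.8] [  96.1 -153.8] [  59.7 -117.8] [  95.5 -115.6]
```

Call:
{"op": "step_arm", "data": {"steps": "0.025 0 0 0 0 0;0 0 0 0 0 0"}}

```text
t: 31.8
position: [649.9, 65.4, 44.2]
eef_rot: [[-0.098, -0.995, 0.005], [-0.995, 0.098, 0.013], [-0.013, -0.004, -1.0]]
contact_force: [4.4, 20.3, -7.4]
grip_width: 0.47
finger_force: 9.9
```

```bash
python3 -c "
from h import *
st()"
```

```text
t 31.8 carrier [ 46.2 114.9] z 44.2 yaw tool y vs yc deg 90.41 tilt [0.0049 0.013 ] Fc [ 2.29 20.65 -7.38] w 0.47
```

Call:
{"op": "step_arm", "data": {"steps": "-0.3 0 0 0 0 0;-0.4 0 0 0 0 0;-0.4 0 0 0 0 0;0 0 -0.5 0 0 0;0 0 -1 0 0 0"}}

```text
t: 32.3
position: [650.3, 83.2, 79.9]
eef_rot: [[-0.102, -0.995, -0.003], [-0.995, 0.102, -0.001], [0.002, 0.003, -1.0]]
contact_force: [0.7, 1.3, 0.3]
grip_width: 0.471
finger_force: 0.0
```

Call:
{"op": "step_arm", "data": {"steps": "-0.8 0 -1 0 0 0;-1 0 -1 0 0 0;-1 0 -0.5 0 0 0;-1 0 0 0 0 0;-1 0 0 0 0 0"}}

```text
t: 32.8
position: [664.3, 203.3, 145.1]
eef_rot: [[-0.104, -0.995, 0.002], [-0.995, 0.104, -0.0], [-0.0, -0.002, -1.0]]
contact_force: [0.3, 0.0, -0.3]
grip_width: 0.469
finger_force: 0.0
```

Call:
{"op": "step_arm", "data": {"steps": "-1 0.5 0 0 0 0;-1 0.5 0 0 0 0;-1 0.5 0 0 0 0;-1 0.5 0 0 0 0;0 0 0 0 0 0"}}

```text
t: 33.3
position: [621.5, 312.8, 144.7]
eef_rot: [[-0.096, -0.995, -0.001], [-0.995, 0.096, 0.004], [-0.004, 0.001, -1.0]]
contact_force: [-1.6, -0.3, 0.2]
grip_width: 0.472
finger_force: 0.0
```

```bash
python3 -c "
from h import *
st();im,P=plates()
H,S,V=masks(im);roi=np.zeros(V.shape,bool);roi[145:285,190:415]=1
for r in rect('top',(H>100)&(H<125)&(S>120)&(V>40)&roi,55):print('clamp',[w2c(p).round(1) for p in cv2.boxPoints(r)])
for r in rect('top',(H>8)&(H<22)&(S>150)&roi,31):print('pad',[w2c(p).round(1) for p in cv2.boxPoints(r)])
cv2.imwrite('pics/t4.png',cv2.resize(im[145:285,195:410],None,fx=3.6,fy=3.6,interpolation=cv2.INTER_CUBIC))"
```

```text
t 33.3 carrier [ -8.1 357.9] z 144.7 yaw tool y vs yc deg 90.49 tilt [-0.0005  0.0036] Fc [-1.52 -0.49  0.18] w 0.472
wells 18
[  96.2 -155.2] [  55.9 -154.8] [  17.3 -154.4] [  16.8 -116.5] [  95.5 -115.6] [  56.6 -115.3] [ 56.4 -68.9] [ 17.  -68.6] [ 95.1 -67.5] [ 17.2 -29.8] [ 55.7 -29.6] [ 94.6 -29.5] [94.5 17. ] [16.9 17.7] [56.8 18.2] [95.3 56.6] [17.7 56.9] [56.2 57.4] 
clamp [array([-8.1, 80.4]), array([94.3, 80.9]), array([ 94.2, 103.9]), array([ -8.2, 103.4])]
pad [array([  13.6, -186.6]), array([  94.4, -186.2]), array([  94.4, -178.6]), array([  13.6, -178.9])]
```

View pics/t4.png

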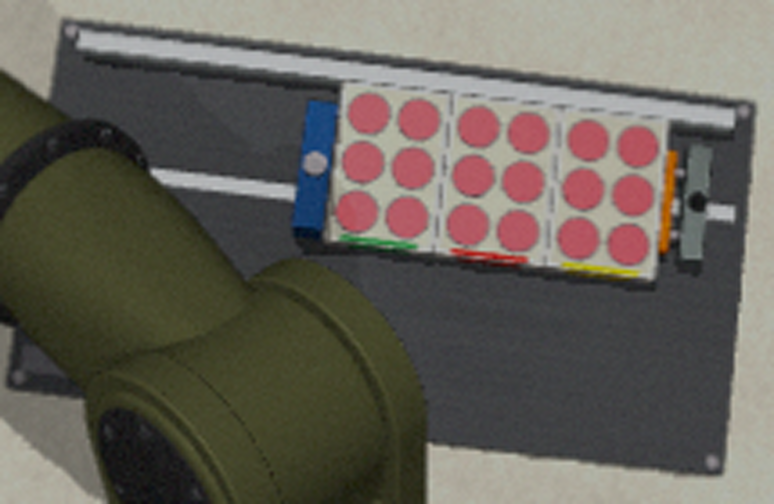

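The row is clamped and flush (crop 335–670, 85–280), clamp against the green plate, pad pressed. Sub-pixel check of the pad's travel against the first picture before handing in.

```bash
python3 -c "
from h import *
p=camera_params('top');K=np.array(p['intrinsics']);T=np.linalg.inv(p['pose'])
ys=np.arange(-200,-155,.25)
def prof(im,xs):
    G=np.array([[*c2w(x,y),31.] for x in xs for y in ys])
    uv,_=cv2.projectPoints(G,cv2.Rodrigues(T[:3,:3])[0],T[:3,3],K,np.array(p['D']))
    uv=uv.reshape(len(xs),-1,2).astype(np.float32)
    d=im[:,:,2].astype(np.float32)-im[:,:,0]
    return cv2.remap(d,uv[...,0],uv[...,1],cv2.INTER_LINEAR).mean(0)
im0=cv2.imread('pics/top0.png');im1=np.mean([capture('top') for _ in range(3)],axis=0).astype(np.float32)
for xs in(np.arange(22,34,1.),np.arange(22,90,1.),np.arange(74,88,1.)):
    r=[]
    for im in(im0,im1):
        q=prof(im,xs);h=q.max()/2;i=np.where(q>h)[0][0];r.append((ys[i]-(q[i]-h)/(q[i]-q[i-1])*.25, q.max()))
    print(np.round(r,2).tolist(),'travel',round(r[0][0]-r[1][0],2))
st()"
```

```text
[[-178.1, 156.15], [-185.8, 175.41]] travel 7.7
[[-178.08, 154.9], [-185.57, 175.52]] travel 7.48
[[-178.12, 155.77], [-185.27, 175.66]] travel 7.15
t 33.5 carrier [ -3.6 351.4] z 143.4 yaw tool y vs yc deg 90.02 tilt [ 0.0009 -0.0013] Fc [ 0.27 -0.23 -0.67] w 0.466
```

Travel reads about 7.5 mm; one more small push of about 0.5 mm centres it in the window.

Call:
{"op": "step_arm", "data": {"steps": "1 -0.5 0 0 0 0;1 -0.5 0 0 0 0;1 -0.5 0 0 0 0;1 -0.48 0 0 0 0;1 0 0 0 0 0"}}

```text
t: 34.0
position: [662.6, 174.0, 142.8]
eef_rot: [[-0.107, -0.994, 0.001], [-0.994, 0.107, -0.001], [0.001, -0.001, -1.0]]
contact_force: [0.7, -0.1, -0.5]
grip_width: 0.467
finger_force: 0.0
```

Call:
{"op": "step_arm", "data": {"steps": "1 0 0 0 0 0;1 0 0 0 0 0;1 0 0 0 0 0;0.6 0 0 0 0 0;0 0 0 0 0 0"}}

```text
t: 34.5
position: [651.9, 84.1, 142.9]
eef_rot: [[-0.108, -0.994, -0.0], [-0.994, 0.108, -0.002], [0.002, -0.0, -1.0]]
contact_force: [0.5, -0.1, -0.3]
grip_width: 0.467
finger_force: 0.0
```

```bash
python3 -c "
from h import *
st();to(46,135,42)"
```

```text
t 34.5 carrier [ 46.1 133.7] z 142.9 yaw tool y vs yc deg 89.81 tilt [-0.0002 -0.0023] Fc [ 0.53 -0.03 -0.31] w 0.467
units [-0.06  0.01  4.04]
```

Call:
{"op": "step_arm", "data": {"steps": "0 0 0.9 0 0 0;0 0 0.9 0 0 0;0 0 0.9 0 0 0;0 0 0.8 0 0 0;0 0 0.5 0 0 0"}}

```text
t: 35.0
position: [650.9, 89.8, 41.6]
eef_rot: [[-0.102, -0.995, -0.002], [-0.995, 0.102, 0.001], [-0.0, 0.002, -1.0]]
contact_force: [0.4, -0.6, 0.0]
grip_width: 0.471
finger_force: 0.0
```

Call:
{"op": "step_arm", "data": {"steps": "0.15 0 0 0 0 0;0.15 0 0 0 0 0;0.15 0 0 0 0 0;0.12 0 0 0 0 0;0.1 0 0 0 0 0"}}

```text
t: 35.5
position: [650.1, 71.3, 43.8]
eef_rot: [[-0.103, -0.995, 0.001], [-0.995, 0.103, -0.0], [-0.0, -0.001, -1.0]]
contact_force: [-0.7, 0.7, 0.0]
grip_width: 0.47
finger_force: 0.0
```

```bash
python3 -c "
from h import *
st()"
```

```text
t 35.5 carrier [ 45.7 120.8] z 43.8 yaw tool y vs yc deg 90.09 tilt [ 0.0012 -0.0001] Fc [-0.73  0.66  0.05] w 0.47
```

Call:
{"op": "step_arm", "data": {"steps": "0.1 0 0 0 0 0;0.1 0 0 0 0 0;0.06 0 0 0 0 0;0.06 0 0 0 0 0"}}

```text
t: 35.9
position: [649.2, 65.5, 43.2]
eef_rot: [[-0.102, -0.995, 0.001], [-0.995, 0.102, 0.003], [-0.003, -0.001, -1.0]]
contact_force: [1.7, 6.5, -2.4]
grip_width: 0.469
finger_force: 3.3
```

Call:
{"op": "step_arm", "data": {"steps": "0.04 0 0 0 0 0;0 0 0 0 0 0"}}

```text
t: 36.1
position: [649.1, 65.5, 43.2]
eef_rot: [[-0.101, -0.995, 0.001], [-0.995, 0.101, 0.004], [-0.004, -0.001, -1.0]]
contact_force: [1.7, 6.1, -2.1]
grip_width: 0.468
finger_force: 3.0
```

```bash
python3 -c "
from h import *
st()"
```

```text
t 36.1 carrier [ 45.3 114.9] z 43.2 yaw tool y vs yc deg 90.21 tilt [0.0011 0.0037] Fc [ 1.07  6.21 -2.11] w 0.468
```

Call:
{"op": "step_arm", "data": {"steps": "0.04 0 0 0 0 0;0.04 0 0 0 0 0;0 0 0 0 0 0"}}

```text
t: 36.4
position: [649.1, 65.5, 43.3]
eef_rot: [[-0.1, -0.995, 0.002], [-0.995, 0.1, 0.006], [-0.007, -0.001, -1.0]]
contact_force: [1.8, 9.5, -3.0]
grip_width: 0.471
finger_force: 5.1
```

Call:
{"op": "step_arm", "data": {"steps": "0.03 0 0 0 0 0;0 0 0 0 0 0"}}

```text
t: 36.6
position: [649.1, 65.5, 43.3]
eef_rot: [[-0.1, -0.995, 0.002], [-0.995, 0.1, 0.007], [-0.008, -0.001, -1.0]]
contact_force: [2.3, 10.6, -4.5]
grip_width: 0.469
finger_force: 5.8
```

```bash
python3 -c "
from h import *
st()"
```

```text
t 36.6 carrier [ 45.3 114.9] z 43.3 yaw tool y vs yc deg 90.3 tilt [0.0021 0.0074] Fc [ 1.17 10.81 -4.52] w 0.469
```

About 1.9 N per mm commanded; roughly 10 N (5 mm) more until it moves.

Call:
{"op": "step_arm", "data": {"steps": "0.06 0 0 0 0 0;0.05 0 0 0 0 0;0.04 0 0 0 0 0;0 0 0 0 0 0"}}

```text
t: 37.0
position: [649.1, 65.4, 43.5]
eef_rot: [[-0.098, -0.995, 0.003], [-0.995, 0.098, 0.012], [-0.013, -0.002, -1.0]]
contact_force: [3.1, 19.4, -8.3]
grip_width: 0.467
finger_force: 9.6
```

Call:
{"op": "step_arm", "data": {"steps": "0.02 0 0 0 0 0;0.02 0 0 0 0 0;0 0 0 0 0 0"}}

```text
t: 37.3
position: [649.0, 64.9, 43.4]
eef_rot: [[-0.097, -0.995, 0.004], [-0.995, 0.097, 0.013], [-0.013, -0.002, -1.0]]
contact_force: [4.2, 19.3, -7.4]
grip_width: 0.467
finger_force: 10.1
```

```bash
python3 -c "
from h import *
st()"
```

```text
t 37.3 carrier [ 45.3 114.3] z 43.4 yaw tool y vs yc deg 90.43 tilt [0.0037 0.013 ] Fc [ 2.15 19.61 -7.37] w 0.467
```

At 114.3: +0.6 mm. Retreat, check, hand in.

Call:
{"op": "step_arm", "data": {"steps": "-0.3 0 0 0 0 0;-0.4 0 0 0 0 0;-0.4 0 0 0 0 0;0 0 -0.5 0 0 0;0 0 -1 0 0 0"}}

```text
t: 37.8
position: [649.7, 82.5, 79.8]
eef_rot: [[-0.102, -0.995, -0.003], [-0.995, 0.102, -0.001], [0.002, 0.003, -1.0]]
contact_force: [0.4, -0.2, 1.0]
grip_width: 0.47
finger_force: 0.0
```

Call:
{"op": "step_arm", "data": {"steps": "-0.8 0 -1 0 0 0;-1 0 -1 0 0 0;-1 0 -0.5 0 0 0;-1 0 0 0 0 0;-1 0 0 0 0 0"}}

```text
t: 38.3
position: [663.7, 202.5, 145.0]
eef_rot: [[-0.104, -0.995, 0.002], [-0.995, 0.104, -0.0], [0.0, -0.002, -1.0]]
contact_force: [0.0, 0.7, 0.6]
grip_width: 0.468
finger_force: 0.0
```

Call:
{"op": "step_arm", "data": {"steps": "-1 0.5 0 0 0 0;-1 0.5 0 0 0 0;-1 0.5 0 0 0 0;-1 0.5 0 0 0 0;0 0 0 0 0 0"}}

```text
t: 38.8
position: [620.9, 312.1, 144.6]
eef_rot: [[-0.096, -0.995, -0.001], [-0.995, 0.096, 0.004], [-0.003, 0.001, -1.0]]
contact_force: [-0.2, 1.1, -0.3]
grip_width: 0.466
finger_force: 0.0
```

```bash
python3 -c "
from h import *
st();im,P=plates()
if len(P)==18 and abs(P[:,0].max()-95.5)<2: print(sign_off())"
```

```text
t 38.8 carrier [ -8.5 357.1] z 144.6 yaw tool y vs yc deg 90.49 tilt [-0.0006  0.0036] Fc [-0.34  1.12 -0.3 ] w 0.466
wells 18
[  94.9 -155.3] [  55.9 -154.8] [  17.3 -154.4] [  56.7 -116.7] [  16.8 -116.6] [  95.5 -115.6] [ 16.5 -69. ] [ 95.3 -68.9] [ 56.4 -68.9] [ 17.2 -29.8] [ 55.7 -29.6] [ 94.6 -29.5] [57.  16.9] [94.5 17. ] [16.9 17.6] [17.1 56.1] [95.3 56.6] [55.6 56.6] 
the job is handed in; nothing more can be done
None
```

I handed the job in at about 39 s: the three plates stand in one closed row flush to the back rail, and the clamp holds them with the pad pressed in about 8 mm, estimated from force and camera. I didn't push the bottle, tip box or beaker, but took no final check of their positions.

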